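# Hang the bit holder back on the bench tool rail

### The job

The driver-bit holder with the steel hook plate has been left on the bench: pick it up, lift its hook over the lip of the tool rail on the free stretch a few centimetres short of the end stop, and press it down past the spring until it is fully home behind the lip. Then, keeping it seated, slide it along the rail until it just touches the end stop, and let go. Be gentle: do not force the hook on the rail, do not push the thumb-tightened stop along, and leave everything else as it is.

Things in the scene. Friction and masses are not known exactly. Their poses are not given: they have to be found in the camera images.
- grip (a point): Centre of the bit holder's black plastic block, 56 (x) x 50 (y) x 36 mm, 18 mm above its underside: the grasp point. 0.2 to 0.3 kg. Its z points up, on the bench and hung. Its +x side carries the steel hook plate and must face the rail. Grasp across y (50 mm), in front of the plate. Bits stand up to 14 mm above the block. A second, like block without a hook plate is not wanted.
- hook (a point): Middle of the slot of the holder's hook, at the underside of its bridge: 34 mm in +x and 30 mm above the grip point, same axes. 3 mm steel, 120 mm wide: plate (front face 28 mm in +x of the grip point, lower edge 46 mm below this point), bridge over the top, tongue coming down behind; slot 6 mm wide for a 4 mm lip. Once home, this point rests on the lip.
- tongue (a point): Middle of the rolled edge, 6 mm thick, that ends the hook's tongue: 40 mm in +x and 14 mm above the grip point, same axes. Its rearmost line is 3 mm farther in +x, its lowest 3 mm lower; the tongue thus reaches 19 mm below the hook point.
- edge (a point): Left (+y) end of the holder's hook plate: 29.5 mm in +x, 60 mm in +y, 22 mm above the grip point, same axes. It is to meet the end stop: a dark steel block, 24 mm long in y, saddling the lip, thumb-screw on top (34 mm above the lip). The stop's place is not measured: its right face is 100 to 170 mm left (+y) of the rail's origin. It is thumb-tight and slips if pushed with over 16 N.
- rail: Stand of the aluminium tool rail (420 mm along y, robot on its -x side, a driver rack on it right of y = -0.12 m). Origin: nominal centre of the rounded top of the rail's upturned front lip, mid-length, 170 to 186 mm above the bench. The rail is clamped in the stand at a hand-set height: the real lip top is anywhere from 10 mm below to 10 mm above this point; feel for it. Pushing past the gutter's spring takes 5 to 8 N; a 10 N press, approached slowly, tells home.
- gutter (a point): Nominal middle of the gutter's mouth: 7.5 mm behind (+x) the rail's origin. Lip 4 mm thick, its flat front going 52 mm down; gutter 11 mm wide; rear wall 4 mm higher than the lip. With the tongue above the lip and the plate's back laid on the lip's front, the hook point is 1 mm behind mid-lip; at home it has 1 mm play each way. A sprung bead in the gutter meets the rolled edge about 10 mm before home.
There are look-alikes about, which are no part of the job. Leave any orange look-alike of the part that bears grip alone.

How it is judged:
By the outcome, as a careful person would: the job done as asked, in the order asked, and still so for the second after the job is handed in, with the robot touching nothing.
It also fails if it takes over 56 s, if anything falls off the work surface, if the arm or the gripper's body presses on something with over 40 N, if the wrist force passes 120 N, or if a joint passes its speed limit or range.

### The arm

A 6-joint arm with a two-finger parallel gripper is mounted at the origin on the work surface. World frame = base frame: x ahead of the robot, y to its left, z up, the work surface at z = 0. Lengths are in m, angles in degrees, forces in N, time in s.
With the tool pointing down it reaches from about 0.2 to 0.875 m from the base axis. Payload 3.4 kg.
Tool frame: the origin (TCP) lies between the finger pads; the fingertips stand 11 mm ahead of it and the grasp point (between the pads) lies 8 mm behind it (ctrl.finger_overhang is the distance from the TCP to the fingertips, in m); z points along the fingers, y is the line along which they close (so a half turn about z gives the same grasp; the last joint's range is limited). The gripper opens to 94 mm and grips with 3 to 60 N. Pads are 16 mm wide; open, the fingers measure 119 mm over their backs; the gripper's body (75 mm by 177 mm) begins 78 mm behind the grasp point.
Start: joints at [63.656, 15.808, 86.224, -0, 77.962, -6.933], TCP at [0.191, 0.542, 0.216] pointing down, gripper open.
Joint ranges: [-165.64, 165.64], [-43.16, 119.46], [12.63, 154.43], [-67.54, 247.53], [6.08, 155.33], [-154.97, 154.97]. Speed limits (degrees/s): [147.25, 147.25, 180, 180, 180, 180].

### API

Orientations are given as a 3x3 rotation matrix whose columns are the frame's x, y, z axes.
In Python, from station import ctrl gives the robot as it stands.
- The arm moves only by the tool step_arm, never from a script. Its argument "commands" is a list that holds one entry, the list of rows, each a list of 5 numbers: the finger opening in m, from 0 to 0.094, then the shift along the tool's x, y, z in m, then the turn about the tool's z in units of 8 degrees (1.0 is 8 degrees). In form: [[[grip, x, y, z, twist], ...]]. A call has 1 to 20 rows; each row is the pose to reach, as a shift and turn from the pose commanded when the call began, along the tool's axes at that moment; what a row does not reach only later rows make up. A row lasts 1/10 s, in which the tool goes at most 50 mm and 8.59 degrees, less where a joint would pass 70% of its speed; a pose out of reach is approached as far as the arm can. A call with a gripper value outside its range is refused whole. The fingers move at their own pace and stop on an object; "grip_force" is the grip in N (left out, the last holds). Time passes only in rows, so rows that repeat a pose let the fingers close. It gives the time, the measured TCP pose, the force, the opening and the grip force at its end, in the units of the state.
- ctrl.state(): the state, without advancing time (a new reading comes with each control period).
- ctrl.grab_frame(name): name is "side" or "top" or "wrist"; returns (picture, depth): 384x512x3 uint8, red, green, blue; 384x512 float32, m along the optical axis (not along the pixel's ray), 0 where there is no reading.
- ctrl.calibration(name): a dict with "fx", "fy", "cx", "cy" (pixels), "xyz" and "orientation" of the camera in the world. Camera axes: x right, y down, z forward; pixel columns grow to the right and rows downward; lengths in m; the calibration is good to about 2 mm. A picture is of the moment at which its call begins: read the wrist's pose just before it. calibration takes no time and is no camera call; for the wrist camera it gives the pose at the moment of the call.
- ctrl.job_done(): hands the job in; it is judged then, once.
The state is a dict: "clock": time; "q": joint angles; "joint_vel": joint speeds; "joint_torque": joint torques, N m; "tool_pos": TCP position; "orientation": TCP orientation; "wrist_force": force on the tool from outside, world axes, zero at the start; "ft_torque": the same for the moment, N m; "finger_gap": opening from 0.0 (shut) to 1.0 (fully open); "finger_force": force on a finger pad.
Only numpy, scipy, OpenCV 4.12 (cv2) and the standard library are available. Lean on these libraries where they do the work, as an engineer would, in place of code of your own. Each camera call takes 0.05 s, during which the arm holds its last target. There are 200 camera calls.

## Working session

There is one attempt and no reset: what is moved stays moved. The work goes in short steps, Python scripts to look and compute and a tool call to move; the robot and the scene stay as the last step left them, time stands still between calls to the robot, and variables do not carry over. Pictures are saved under pics/ and viewed, at most 10 in all, crops included, and the job is handed in when it is done.

Besides the shell and the picture viewer there is one more tool, called by a JSON object that holds its "fn" and its "kwargs". step_arm: Moves the arm, as the interface text tells. Its arguments: {"type":"object","properties":{"commands":{"type":"array"},"grip_force":{"type":"number"}},"required":["commands"]}

```bash
mkdir -p pics
cat > h.py <<'E'
import numpy as np, cv2
from station import ctrl
def grab(n):
    c=ctrl.calibration(n); im,d=ctrl.grab_frame(n); return c,im,d
def pts(c,d):
    v,u=np.mgrid[:d.shape[0],:d.shape[1]]
    P=np.stack([(u-c['cx'])/c['fx']*d,(v-c['cy'])/c['fy']*d,d],-1)
    W=P@np.array(c['orientation']).T+np.array(c['xyz']); W[d<=0]=np.nan; return W
E
python3 - <<'E'
from h import *
for n in ['side','top']:
    c,im,d=grab(n); np.savez(n+'.npz',im=im,d=d,W=pts(c,d)); print(n,c)
    cv2.imwrite(f'pics/{n}0.png',cv2.resize(im[...,::-1],(768,576)))
s=ctrl.state(); print(s)
E
```

```text
side {'fx': 450.3543114098627, 'fy': 450.3543114098627, 'cx': 255.8587148209342, 'cy': 187.43187902237938, 'xyz': array([0.33562054, 0.56317578, 0.81668276]), 'orientation': array([[-0.97241211, -0.17904929,  0.14951938],
       [-0.23325322,  0.75392543, -0.61415746],
       [-0.002762  , -0.63209003, -0.77489004]])}
top {'fx': 382.53466215875545, 'fy': 382.53466215875545, 'cx': 255.2116008460362, 'cy': 190.72333888951363, 'xyz': array([0.41385815, 0.01566681, 0.85138991]), 'orientation': array([[-0.02295517, -0.99523884,  0.0947244 ],
       [-0.99900162,  0.01920285, -0.04033629],
       [ 0.03832526, -0.09555575, -0.99468602]])}
{'clock': 0.1, 'q': array([ 6.36535135e+01,  1.58429637e+01,  8.62852384e+01,  9.96093357e-04,
        7.79616085e+01, -6.93241654e+00]), 'joint_vel': array([ 0.03720568, -0.17831705, -0.17739724,  0.07603562,  0.09707997,
       -0.00730106]), 'joint_torque': array([ 6.84858296e-04, -4.05457592e+01, -2.37778902e+01,  7.05081713e-02,
        3.00049433e-02, -5.11534051e-05]), 'tool_pos': array([0.1909126 , 0.54188641, 0.2157205 ]), 'orientation': array([[-9.43139779e-01,  3.32395627e-01, -7.10886085e-04],
       [ 3.32396323e-01,  9.43138766e-01, -1.39712353e-03],
       [ 2.06066474e-04, -1.55397870e-03, -9.99998771e-01]]), 'wrist_force': array([-0.21108408, -0.37088067, -0.45392579]), 'ft_torque': array([-0.01029357, -0.02832471, -0.00667824]), 'finger_force': 0.0, 'finger_gap': 1.0005818069607242}
```

View pics/top0.png

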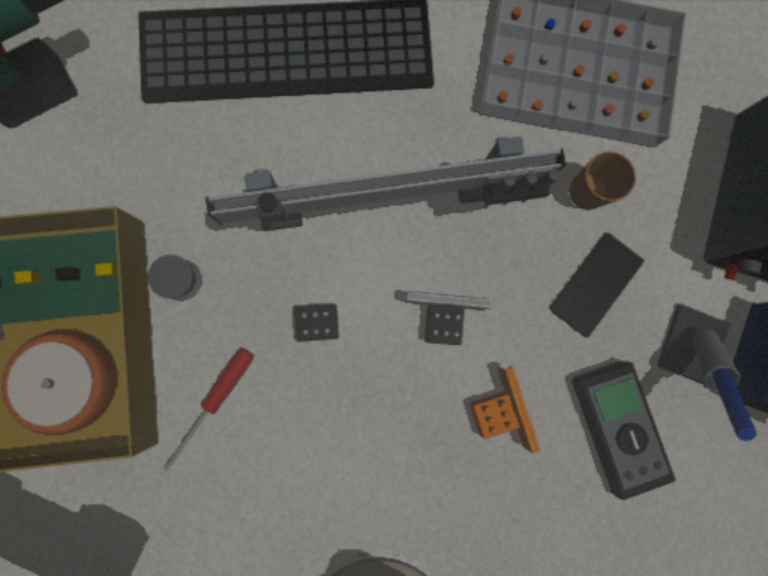

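View pics/side0.png

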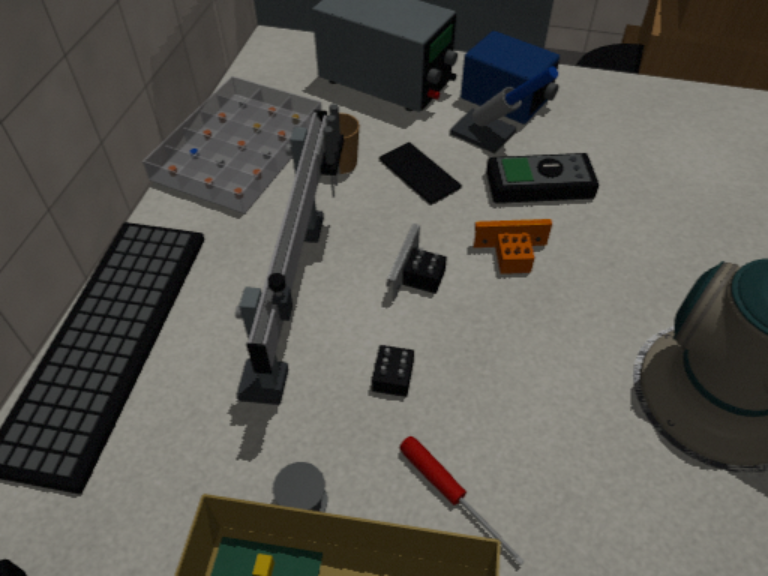

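The candidates in the top view (768 px scale) are:
- The black block with a grey hook plate at (445,322).
- The plain black block at (316,322), which has no plate.
- The orange look-alike at (505,412).

The first fits, since it is black with a steel plate on its rail side. The rail runs from (210,210) to (562,160), with the stop at (275,210) and the driver rack at right (510,185).

Run:
```python
from h import *
T=np.load('top.npz');S=np.load('side.npz')
crop=T['im'][185:240,250:345]; cv2.imwrite('pics/crop0.png',cv2.resize(crop[...,::-1],None,fx=6,fy=6,interpolation=cv2.INTER_CUBIC))
for nm,F in (('top',T),('side',S)):
    W=F['W'];im=F['im'].astype(int)
    X,Y,Z=W[...,0],W[...,1],W[...,2]
    # holder region
    if nm=='top': box=np.zeros(Z.shape,bool); box[185:235,255:335]=1
    else: box=np.zeros(Z.shape,bool); box[145:205,250:305]=1
    m=box&(Z>0.008)
    print(nm,'bench z',np.nanmedian(Z[box&(Z<0.008)]))
    p=m&(Z>0.042); r=cv2.minAreaRect(W[p][:,:2].astype(np.float32)*1000); print('plate/hi',p.sum(),r,np.nanpercentile(Z[p],[5,50,95]))
    dark=m&(im.sum(-1)<190)&(Z>0.025)&(Z<0.042); r=cv2.minAreaRect(W[dark][:,:2].astype(np.float32)*1000); print('block',dark.sum(),r,W[dark].mean(0))
    # rail
    m=(X>0.4)&(X<0.75)&(Y>-0.32)&(Y<0.32)&(Z>0.14)
    print('rail',m.sum(),np.nanpercentile(Z[m],[1,25,50,75,99]))
    P=W[m]
    for y in np.arange(-0.24,0.28,0.02):
        q=P[abs(P[:,1]-y)<0.004]
        if len(q): 
            h=[ (round(x*1000),round(z*1000)) for x,z in sorted(map(tuple,q[:,[0,2]]))]
            print(round(y,2),h[::max(1,len(h)//9)])
```

```text
top bench z -0.0005780305195088875
plate/hi 384 ((448.3651123046875, -106.99638366699219), (120.02584838867188, 56.10414123535156), 83.533447265625) [0.04553773 0.05008396 0.05238697]
block 506 ((436.06842041015625, -104.81343841552734), (48.50453567504883, 55.0286979675293), 83.2570571899414) [ 0.43634342 -0.10355845  0.03540412]
rail 5352 [0.14250918 0.17357916 0.18509338 0.19145886 0.22287442]
-0.22 [(590, 157), (593, 161), (597, 161), (619, 189), (621, 186), (628, 166), (628, 182), (631, 187), (633, 185), (634, 192)]
-0.2 [(588, 161), (593, 162), (595, 176), (597, 221), (599, 163), (601, 213), (613, 179), (620, 187), (627, 185), (633, 192)]
-0.18 [(585, 158), (589, 211), (590, 201), (593, 224), (597, 220), (610, 178), (616, 188), (626, 184), (635, 196), (651, 198)]
-0.16 [(583, 153), (586, 190), (592, 222), (607, 181), (619, 180), (624, 186), (631, 193), (638, 199), (646, 197)]
-0.14 [(582, 162), (595, 158), (603, 163), (606, 186), (607, 148), (608, 186), (611, 187), (618, 177), (621, 185), (624, 192)]
-0.12 [(604, 161), (605, 151), (605, 164), (606, 155), (607, 188), (615, 181),
[... 4215 characters left out ...]
(578, 187), (579, 166), (579, 171), (579, 177), (580, 187), (582, 186), (592, 185), (594, 186), (596, 192), (598, 192)]
0.1 [(593, 191), (593, 193), (593, 193), (595, 192), (595, 193), (595, 191)]
0.12 [(560, 191), (561, 225), (564, 217), (568, 196), (572, 196), (576, 195), (583, 179), (589, 190), (596, 198), (609, 197)]
0.14 [(570, 172), (571, 191), (573, 190), (583, 186), (587, 193), (593, 200), (599, 196), (605, 199), (617, 171), (622, 171)]
0.16 [(567, 180), (568, 157), (568, 162), (569, 173), (570, 188), (577, 179), (579, 179), (581, 189), (584, 194), (585, 196)]
0.18 [(565, 185), (566, 154), (566, 155), (566, 162), (567, 189), (568, 190), (577, 184), (580, 186), (581, 186), (583, 192)]
```

View pics/crop0.png

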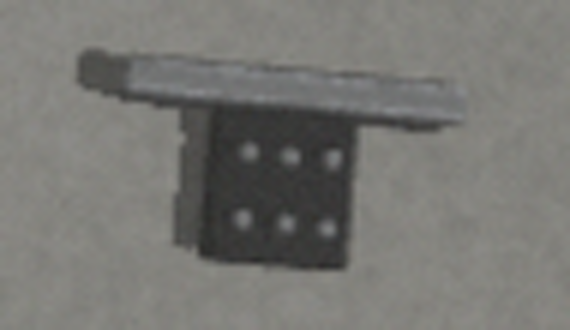

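Run:
```python
from h import *
T=np.load('top.npz');S=np.load('side.npz')
for nm,F in (('top',T),('side',S)):
    W=F['W'];im=F['im'].astype(int);X,Y,Z=W[...,0],W[...,1],W[...,2]
    m=(Y>-0.1)&(Y<0.085)&(X>0.55)&(X<0.62)&(Z>0.13)&(Z<0.178)
    P=W[m]; 
    for _ in range(4):   # front face: keep foremost
        k=np.polyfit(P[:,1],P[:,0],1); r=P[:,0]-np.polyval(k,P[:,1]); P=P[abs(r)<max(.002,1.2*np.std(r))] if _ else P[r<0.002]
    print(nm,'front face x=a*y+b',k,len(P),'yaw',np.degrees(np.arctan(-k[0])))
    yaw=np.arctan(-k[0]);c,s=np.cos(yaw),np.sin(yaw)
    # rail frame with origin on front face at y=0
    u=(X-k[1])*c+Y*s; v=-(X-k[1])*s+Y*c
    t=(u>-.002)&(u<.0055)&(Z>.17)&(Z<.2)&(v>-.1)&(v<.08); print('lip top z pct',np.percentile(Z[t],[50,80,90,95,99]))
    st=(u>-.03)&(u<-.004)&(Z>.165)&(Z<.24)&(v>0.03)&(v<.25); print('stop v',np.percentile(v[st],[0,2,5,50,95,98,100]), 'u',u[st].min())
    kn=(Z>.203)&(u>-.03)&(u<.03)&(v>.05)&(v<.25); print('knob v',np.percentile(v[kn],[2,50,98]),Z[kn].max())
    rl=(abs(u)<.012)&(Z>.15); print('ends',np.percentile(v[rl&(v<.3)&(v>-.3)],[0.2,99.8]))
    rk=(u<-.006)&(u>-.04)&(Z>.15)&(v<0); print('rack v max',np.percentile(v[rk],[95,99,100]))
    # holder
    box=np.zeros(Z.shape,bool)
    if nm=='top': box[185:235,255:335]=1
    else: box[145:205,250:305]=1
    p=box&(Z>.049)&(im.sum(-1)>200)&(Z<.056); q=W[p][:,:2]; r=cv2.minAreaRect((q*1000).astype(np.float32)); print('bridge',r)
    # plate ends + tall part
    w=(X>.15)&(X<.5)&(abs(Y)<.6); 
    for y0 in np.arange(-.2,.6,.1):
        b=(X>.15)&(X<.5)&(Y>y0)&(Y<y0+.1); print(round(y0,1),np.nanpercentile(Z[b],99.5).round(3) if b.any() else None,end='; ')
    print()
```

```text
top front face x=a*y+b [-0.12754281  0.58981044] 554 yaw 7.26842221967714
lip top z pct [0.1855189  0.18779231 0.18843168 0.18898408 0.18978793]
stop v [0.10588622 0.10630109 0.10674377 0.11681884 0.12797541 0.12893413
 0.12985321] u -0.013581963818912222
knob v [0.10897901 0.11786446 0.12675617] 0.22443186398825044
ends [-0.23367548  0.19069429]
rack v max [-0.14422447 -0.14162483 -0.14123007]
bridge ((449.29022216796875, -106.84406280517578), (119.34113311767578, 54.299922943115234), 83.533447265625)
-0.2 0.052; -0.1 0.051; 0.0 0.039; 0.1 0.03; 0.2 0.049; 0.3 0.104; 0.4 0.102; 0.5 0.022; 
side front face x=a*y+b [-0.12747519  0.58887082] 369 yaw 7.264609445476676
lip top z pct [0.18545175 0.18845786 0.18918524 0.1896668  0.19096049]
stop v [0.10633573 0.10850117 0.11002874 0.12403277 0.13135845 0.1316362
 0.13192993] u -0.013477832100126189
knob v [0.11058054 0.12240427 0.1287063 ] 0.2247910067462866
ends [-0.2323862  0.1931194]
rack v max [-0.14207657 -0.14024633 -0.1382807 ]
bridge ((448.09539794921875, -106.68445587158203), (120.42662048339844, 55.2386589050293), 83.26803588867188)
-0.2 0.052; -0.1 0.052; 0.0 0.041; 0.1 0.03; 0.2 0.049; 0.3 0.104; 0.4 None; 0.5 None;
```

{"fn": "step_arm", "kwargs": {"commands": [[[0.094,-0.006,-0.007,0,-0.05],[0.094,-0.02,-0.024,0,-0.1],[0.094,-0.041,-0.048,0,-0.2],[0.094,-0.068,-0.079,0,-0.3],[0.094,-0.095,-0.11,0,-0.4],[0.094,-0.122,-0.142,0,-0.5],[0.094,-0.15,-0.174,0,-0.6],[0.094,-0.178,-0.206,0,-0.7],[0.094,-0.206,-0.239,0,-0.8],[0.094,-0.234,-0.272,0,-0.9],[0.094,-0.262,-0.304,0,-1.0],[0.094,-0.29,-0.336,0,-1.1],[0.094,-0.318,-0.368,0.01,-1.2],[0.094,-0.345,-0.4,0.02,-1.3],[0.094,-0.372,-0.431,0.035,-1.4],[0.094,-0.4,-0.463,0.05,-1.5],[0.094,-0.424,-0.491,0.065,-1.55],[0.094,-0.44,-0.51,0.08,-1.6],[0.094,-0.451,-0.522,0.09,-1.6],[0.094,-0.454,-0.5265,0.096,-1.6]]]}}

```text
clock: 2.1
tool_pos: [0.4442, -0.1063, 0.1196]
orientation: [[-0.993, 0.117, -0.001], [0.117, 0.993, 0.0], [0.001, 0.0, -1.0]]
wrist_force: [-0.3, 0.5, 0.7]
finger_gap: 1.0
finger_force: 0.0
```

Run:
```python
from h import *
s=ctrl.state(); print(s['clock'],s['tool_pos'],s['orientation'].round(4),s['wrist_force'])
c,im,d=grab('wrist'); W=pts(c,d); Z=W[...,2]
cv2.imwrite('pics/w0.png',im[...,::-1])
b=(Z>.03)&(Z<.0385)&(im.sum(-1)<190)&(abs(W[...,0]-.436)<.05)&(abs(W[...,1]+.105)<.05)
n,l,st,ce=cv2.connectedComponentsWithStats(b.astype(np.uint8)); i=1+st[1:,4].argmax(); q=W[l==i][:,:2]
print(cv2.minAreaRect((q*1000).astype(np.float32)),len(q))
p=(Z>.047)&(Z<.058)&(W[...,0]>.455)&(W[...,0]<.5)&(abs(W[...,1]+.11)<.09); q=W[p][:,:2]
print(cv2.minAreaRect((q*1000).astype(np.float32)),len(q))
```

```text
2.1 [ 0.44420827 -0.10625482  0.11957536] [[-9.931e-01  1.169e-01 -1.000e-03]
 [ 1.169e-01  9.931e-01  4.000e-04]
 [ 1.000e-03  3.000e-04 -1.000e+00]] [-0.32552434  0.54794462  0.7425697 ]
((436.6966552734375, -93.19203186035156), (82.33304595947266, 56.7537727355957), 83.5306625366211) 3918
((468.6978454589844, -109.15718078613281), (119.97757720947266, 13.128488540649414), 83.30672454833984) 2551
```

View pics/w0.png

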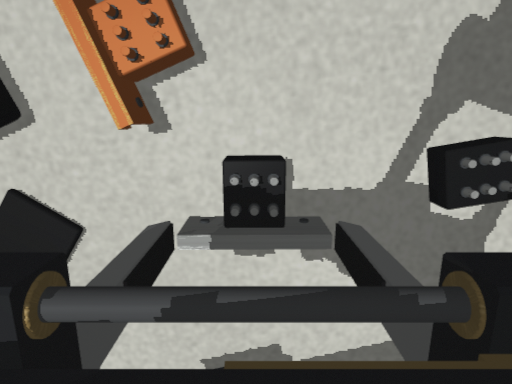

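The picture shows the hooked block at (254,190) with its plate at (254,228), between the fingers, and the orange one well clear. I'll descend and grip.

{"fn": "step_arm", "kwargs": {"commands": [[[0.094,0,0,0.01,0],[0.094,0,0,0.03,0],[0.094,0,0,0.05,0],[0.094,0,0,0.07,0],[0.094,0,0,0.085,0],[0.094,0,0,0.095,0],[0.094,0,0,0.1,0],[0.094,0,0,0.1035,0],[0.094,0,0,0.1035,0],[0.07,0,0,0.1035,0],[0.06,0,0,0.1035,0],[0.052,0,0,0.1035,0],[0.046,0,0,0.1035,0],[0.04,0,0,0.1035,0],[0.04,0,0,0.1035,0],[0.04,0,0,0.1035,0],[0.04,0,0,0.1035,0],[0.04,0,0,0.1035,0]]], "grip_force": 55}}

```text
clock: 3.95
tool_pos: [0.4444, -0.1052, 0.017]
orientation: [[-0.993, 0.115, 0.0], [0.115, 0.993, -0.0], [-0.0, -0.0, -1.0]]
wrist_force: [0.0, -0.8, 0.7]
finger_gap: 0.529
finger_force: 55.0
```

{"fn": "step_arm", "kwargs": {"commands": [[[0.04,0,0,-0.004,0],[0.04,0,0,-0.012,0],[0.04,0,0,-0.026,0],[0.04,0,0,-0.046,0],[0.04,0,0,-0.07,0],[0.04,0,0,-0.095,0],[0.04,0,0,-0.12,0],[0.04,-0.002,0.003,-0.145,-0.05],[0.04,-0.008,0.01,-0.166,-0.15],[0.04,-0.017,0.022,-0.182,-0.3],[0.04,-0.028,0.036,-0.192,-0.5],[0.04,-0.04,0.052,-0.198,-0.7],[0.04,-0.052,0.068,-0.198,-0.95],[0.04,-0.064,0.084,-0.198,-1.2],[0.04,-0.076,0.099,-0.198,-1.4],[0.04,-0.086,0.111,-0.198,-1.58],[0.04,-0.093,0.12,-0.198,-1.68],[0.04,-0.096,0.124,-0.198,-1.73],[0.04,-0.097,0.125,-0.198,-1.73],[0.04,-0.097,0.125,-0.198,-1.73]]]}}

```text
clock: 5.95
tool_pos: [0.5547, 0.0076, 0.2149]
orientation: [[-0.992, -0.126, -0.001], [-0.126, 0.992, -0.0], [0.001, -0.0, -1.0]]
wrist_force: [-0.1, -0.2, -1.4]
finger_gap: 0.53
finger_force: 55.0
```

Run:
```python
from h import *
s=ctrl.state(); print(s['clock'],s['tool_pos'],s['orientation'].round(4)[:2,:2],s['wrist_force'],s['finger_force'])
p=s['tool_pos']
yaw=np.radians(7.27);cc,ss=np.cos(yaw),np.sin(yaw)
for n in ['side','top','wrist']:
    c,im,d=grab(n); W=pts(c,d); X,Y,Z=W[...,0],W[...,1],W[...,2]
    u=(X-.5893)*cc+Y*ss; v=-(X-.5893)*ss+Y*cc
    # bridge top
    zb=p[2]+.001+.033
    b=(abs(Z-zb)<.004)&(abs(u+.008)<.015)&(abs(v-.012)<.075)
    if b.any(): print(n,'bridge',b.sum(),cv2.minAreaRect((np.stack([u[b],v[b]],1)*1000).astype(np.float32)),np.median(Z[b]),zb)
    if n!='wrist': cv2.imwrite(f'pics/{n}1.png',cv2.resize(im[80:300,130:430][:,:,::-1] if n=='side' else im[70:220,120:390][:,:,::-1],None,fx=2.5,fy=2.5))
```

```text
5.95 [0.55473019 0.00761144 0.21488436] [[-0.9921 -0.1256]
 [-0.1256  0.9921]] [-0.10599015 -0.20048358 -1.38353314] 54.99830603599548
side bridge 108 ((-8.498230934143066, 56.313453674316406), (33.67129898071289, 12.976984977722168), 88.49980163574219) 0.24875629217427786 0.2488843555268403
top bridge 45 ((-7.6584672927856445, 66.96429443359375), (8.24365520477295, 11.442609786987305), 83.02954864501953) 0.2481352938076905 0.2488843555268403
wrist bridge 1547 ((-5.4539079666137695, 11.78499984741211), (7.165311813354492, 67.62552642822266), 0.02747241035103798) 0.2490324023321531 0.2488843555268403
```

View pics/side1.png

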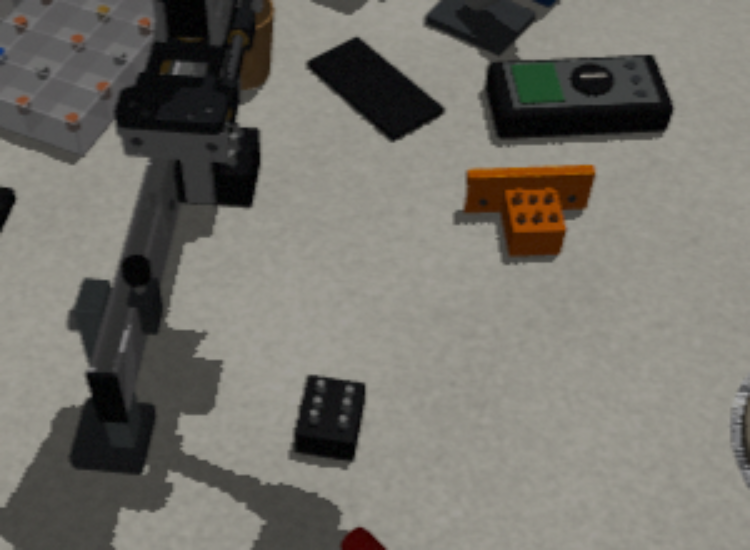

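The holder is held level, with its bridge at (215,165) over the rail and the stop at (140,280), in free space. Next I lower it with the tongue above the lip and feel forward for the lip's front.

{"fn": "step_arm", "kwargs": {"commands": [[[0.04,0,0,0.005,0],[0.04,0,0,0.013,0],[0.04,0,0,0.02,0],[0.04,0,0,0.026,0],[0.04,0,0,0.029,0],[0.04,0,0,0.03,0],[0.04,-0.002,0,0.03,0],[0.04,-0.004,0,0.03,0],[0.04,-0.006,0,0.03,0],[0.04,-0.007,0,0.03,0],[0.04,-0.007,0,0.03,0],[0.04,-0.007,0,0.03,0]]]}}

```text
clock: 7.3
tool_pos: [0.562, 0.0088, 0.185]
orientation: [[-0.992, -0.126, 0.0], [-0.126, 0.992, 0.0], [-0.0, 0.0, -1.0]]
wrist_force: [0.5, 0.6, -1.5]
finger_gap: 0.529
finger_force: 55.0
```

{"fn": "step_arm", "kwargs": {"commands": [[[0.04,-0.0005,0,0,0],[0.04,-0.001,0,0,0],[0.04,-0.0015,0,0,0],[0.04,-0.002,0,0,0],[0.04,-0.002,0,0,0]]]}}

```text
clock: 7.8
tool_pos: [0.5641, 0.009, 0.1849]
orientation: [[-0.992, -0.126, 0.0], [-0.126, 0.992, 0.0], [-0.0, 0.0, -1.0]]
wrist_force: [0.4, 0.5, -1.8]
finger_gap: 0.527
finger_force: 55.0
```

{"fn": "step_arm", "kwargs": {"commands": [[[0.04,-0.0003,0,0,0],[0.04,-0.0006,0,0,0],[0.04,-0.0009,0,0,0],[0.04,-0.0012,0,0,0],[0.04,-0.0012,0,0,0]]]}}

```text
clock: 8.3
tool_pos: [0.5652, 0.0092, 0.185]
orientation: [[-0.992, -0.126, 0.0], [-0.126, 0.992, 0.0], [-0.0, 0.0, -1.0]]
wrist_force: [-0.7, -0.3, -1.8]
finger_gap: 0.528
finger_force: 55.0
```

{"fn": "step_arm", "kwargs": {"commands": [[[0.04,-0.0003,0,0,0],[0.04,-0.0006,0,0,0],[0.04,-0.0008,0,0,0],[0.04,-0.0008,0,0,0]]]}}

```text
clock: 8.7
tool_pos: [0.5653, 0.0092, 0.1849]
orientation: [[-0.992, -0.126, -0.001], [-0.126, 0.992, -0.0], [0.001, 0.0, -1.0]]
wrist_force: [-2.2, -0.5, -0.6]
finger_gap: 0.526
finger_force: 55.0
```

{"fn": "step_arm", "kwargs": {"commands": [[[0.04,0.001,0,0,0],[0.04,0.0017,0,0,0],[0.04,0.0017,0,0,0],[0.04,0.0017,0,0.001,0],[0.04,0.0017,0,0.002,0],[0.04,0.0017,0,0.003,0],[0.04,0.0017,0,0.004,0],[0.04,0.0017,0,0.005,0],[0.04,0.0017,0,0.006,0],[0.04,0.0017,0,0.007,0],[0.04,0.0017,0,0.008,0],[0.04,0.0017,0,0.008,0]]]}}

```text
clock: 9.9
tool_pos: [0.5642, 0.0091, 0.1768]
orientation: [[-0.992, -0.126, -0.0], [-0.126, 0.992, 0.0], [0.0, 0.0, -1.0]]
wrist_force: [0.3, -0.2, -2.4]
finger_gap: 0.529
finger_force: 55.0
```

{"fn": "step_arm", "kwargs": {"commands": [[[0.04,0,0,0.0005,0],[0.04,0,0,0.001,0],[0.04,0,0,0.0015,0],[0.04,0,0,0.002,0],[0.04,0,0,0.0025,0],[0.04,0,0,0.003,0],[0.04,0,0,0.0035,0],[0.04,0,0,0.004,0],[0.04,0,0,0.004,0]]]}}

```text
clock: 10.8
tool_pos: [0.5643, 0.0091, 0.1729]
orientation: [[-0.992, -0.126, -0.0], [-0.126, 0.992, 0.0], [0.0, 0.0, -1.0]]
wrist_force: [-0.3, 0.9, -1.3]
finger_gap: 0.525
finger_force: 55.0
```

{"fn": "step_arm", "kwargs": {"commands": [[[0.04,0,0,0.0005,0],[0.04,0,0,0.001,0],[0.04,0,0,0.0015,0],[0.04,0,0,0.002,0],[0.04,0,0,0.0025,0],[0.04,0,0,0.003,0],[0.04,0,0,0.0035,0],[0.04,0,0,0.004,0],[0.04,0,0,0.004,0]]]}}

```text
clock: 11.7
tool_pos: [0.5643, 0.0091, 0.1689]
orientation: [[-0.992, -0.126, -0.0], [-0.126, 0.992, 0.0], [0.0, 0.0, -1.0]]
wrist_force: [0.5, 0.8, -1.7]
finger_gap: 0.53
finger_force: 55.0
```

{"fn": "step_arm", "kwargs": {"commands": [[[0.04,0,0,0.0004,0],[0.04,0,0,0.0008,0],[0.04,0,0,0.0012,0],[0.04,0,0,0.0016,0],[0.04,0,0,0.002,0],[0.04,0,0,0.002,0]]]}}

```text
clock: 12.3
tool_pos: [0.5641, 0.009, 0.167]
orientation: [[-0.992, -0.126, -0.0], [-0.126, 0.992, -0.0], [0.0, 0.0, -1.0]]
wrist_force: [-0.9, -0.7, -0.6]
finger_gap: 0.525
finger_force: 55.0
```

{"fn": "step_arm", "kwargs": {"commands": [[[0.04,0,0,0.0004,0],[0.04,0,0,0.0008,0],[0.04,0,0,0.0012,0],[0.04,0,0,0.0016,0],[0.04,0,0,0.002,0],[0.04,0,0,0.002,0]]]}}

```text
clock: 12.9
tool_pos: [0.5641, 0.009, 0.1651]
orientation: [[-0.992, -0.126, -0.0], [-0.126, 0.992, -0.0], [0.0, 0.0, -1.0]]
wrist_force: [-3.6, -0.6, 2.3]
finger_gap: 0.528
finger_force: 55.0
```

{"fn": "step_arm", "kwargs": {"commands": [[[0.04,0,0,0.0004,0],[0.04,0,0,0.0008,0],[0.04,0,0,0.0012,0],[0.04,0,0,0.0016,0],[0.04,0,0,0.002,0],[0.04,0,0,0.002,0]]]}}

```text
clock: 13.5
tool_pos: [0.564, 0.009, 0.1629]
orientation: [[-0.992, -0.126, -0.001], [-0.126, 0.992, -0.0], [0.001, 0.0, -1.0]]
wrist_force: [-4.3, -1.0, 3.6]
finger_gap: 0.528
finger_force: 55.0
```

{"fn": "step_arm", "kwargs": {"commands": [[[0.04,0,0,0.0004,0],[0.04,0,0,0.0008,0],[0.04,0,0,0.0012,0],[0.04,0,0,0.0016,0],[0.04,0,0,0.002,0],[0.04,0,0,0.002,0]]]}}

```text
clock: 14.1
tool_pos: [0.5636, 0.0091, 0.1602]
orientation: [[-0.992, -0.126, -0.002], [-0.126, 0.992, 0.0], [0.002, 0.001, -1.0]]
wrist_force: [-5.4, -1.2, -2.5]
finger_gap: 0.528
finger_force: 55.0
```

{"fn": "step_arm", "kwargs": {"commands": [[[0.04,0,0,0.0004,0],[0.04,0,0,0.0008,0],[0.04,0,0,0.0012,0],[0.04,0,0,0.0012,0]]]}}

```text
clock: 14.5
tool_pos: [0.564, 0.0092, 0.1595]
orientation: [[-0.992, -0.126, -0.001], [-0.126, 0.992, 0.0], [0.001, 0.0, -1.0]]
wrist_force: [-4.3, -0.6, -2.0]
finger_gap: 0.528
finger_force: 55.0
```

{"fn": "step_arm", "kwargs": {"commands": [[[0.04,0,0,0.0003,0],[0.04,0,0,0.0006,0],[0.04,0,0,0.0009,0],[0.04,0,0,0.0012,0],[0.04,0,0,0.0012,0]]]}}

```text
clock: 15.0
tool_pos: [0.5643, 0.0091, 0.1583]
orientation: [[-0.992, -0.126, -0.0], [-0.126, 0.992, 0.0], [0.0, 0.0, -1.0]]
wrist_force: [-4.7, -1.0, -2.8]
finger_gap: 0.532
finger_force: 55.0
```

{"fn": "step_arm", "kwargs": {"commands": [[[0.04,0,0,0.0003,0],[0.04,0,0,0.0006,0],[0.04,0,0,0.0009,0],[0.04,0,0,0.0009,0]]]}}

```text
clock: 15.4
tool_pos: [0.5645, 0.0091, 0.1577]
orientation: [[-0.992, -0.126, 0.0], [-0.126, 0.992, 0.0], [-0.0, 0.0, -1.0]]
wrist_force: [-3.6, -0.7, -2.5]
finger_gap: 0.526
finger_force: 55.0
```

{"fn": "step_arm", "kwargs": {"commands": [[[0.04,0,0,0.0003,0],[0.04,0,0,0.0006,0],[0.04,0,0,0.0009,0],[0.04,0,0,0.0009,0]]]}}

```text
clock: 15.8
tool_pos: [0.5645, 0.0091, 0.1576]
orientation: [[-0.992, -0.126, 0.001], [-0.126, 0.992, 0.0], [-0.001, -0.0, -1.0]]
wrist_force: [-5.6, -0.4, 1.9]
finger_gap: 0.528
finger_force: 55.0
```

{"fn": "step_arm", "kwargs": {"commands": [[[0.04,0,0,0.0003,0],[0.04,0,0,0.0006,0],[0.04,0,0,0.0009,0],[0.04,0,0,0.0009,0]]]}}

```text
clock: 16.2
tool_pos: [0.5646, 0.0091, 0.1575]
orientation: [[-0.992, -0.126, 0.002], [-0.126, 0.992, 0.0], [-0.002, -0.0, -1.0]]
wrist_force: [-7.2, 0.3, 6.2]
finger_gap: 0.528
finger_force: 55.0
```

{"fn": "step_arm", "kwargs": {"commands": [[[0.04,0,0,0.0003,0],[0.04,0,0,0.0006,0],[0.04,0,0,0.0006,0]]]}}

```text
clock: 16.5
tool_pos: [0.5646, 0.0091, 0.1575]
orientation: [[-0.992, -0.126, 0.002], [-0.126, 0.992, -0.0], [-0.002, -0.0, -1.0]]
wrist_force: [-7.5, -0.6, 8.4]
finger_gap: 0.527
finger_force: 55.0
```

{"fn": "step_arm", "kwargs": {"commands": [[[0.04,0,0,-0.001,0],[0.04,0,0,-0.002,0],[0.04,0,0,-0.002,0],[0.04,0,0.001,-0.002,0],[0.04,0,0.002,-0.002,0],[0.04,0,0.004,-0.002,0],[0.04,0,0.006,-0.002,0],[0.04,0,0.008,-0.002,0],[0.04,0,0.009,-0.002,0],[0.04,0,0.01,-0.002,0],[0.04,0,0.01,-0.002,0]]]}}

```text
clock: 17.6
tool_pos: [0.5639, 0.016, 0.1577]
orientation: [[-0.992, -0.125, 0.002], [-0.125, 0.992, -0.005], [-0.001, -0.005, -1.0]]
wrist_force: [-4.0, -7.8, 1.2]
finger_gap: 0.533
finger_force: 55.0
```

{"fn": "step_arm", "kwargs": {"commands": [[[0.04,0,0.001,0,0],[0.04,0,0.002,0,0],[0.04,0,0.004,0,0],[0.04,0,0.006,0,0],[0.04,0,0.008,0,0],[0.04,0,0.009,0,0],[0.04,0,0.01,0,0],[0.04,0,0.01,0,0]]]}}

```text
clock: 18.4
tool_pos: [0.5626, 0.0259, 0.1577]
orientation: [[-0.992, -0.125, 0.002], [-0.125, 0.992, -0.005], [-0.001, -0.005, -1.0]]
wrist_force: [-3.6, -7.1, 0.2]
finger_gap: 0.53
finger_force: 55.0
```

{"fn": "step_arm", "kwargs": {"commands": [[[0.04,0,0.001,0,0],[0.04,0,0.002,0,0],[0.04,0,0.004,0,0],[0.04,0,0.006,0,0],[0.04,0,0.008,0,0],[0.04,0,0.01,0,0],[0.04,0,0.011,0,0],[0.04,0,0.012,0,0],[0.04,0,0.012,0,0]]]}}

```text
clock: 19.3
tool_pos: [0.5611, 0.0379, 0.1577]
orientation: [[-0.992, -0.125, 0.002], [-0.125, 0.992, -0.005], [-0.001, -0.005, -1.0]]
wrist_force: [-3.8, -7.8, 0.5]
finger_gap: 0.528
finger_force: 55.0
```

Run:
```python
from h import *
s=ctrl.state(); print(s['clock'],s['tool_pos'],s['wrist_force'])
yaw=np.radians(7.27);cc,ss=np.cos(yaw),np.sin(yaw)
c,im,d=grab('side'); W=pts(c,d); X,Y,Z=W[...,0],W[...,1],W[...,2]
u=(X-.5889)*cc+Y*ss; v=-(X-.5889)*ss+Y*cc
b=(abs(Z-.1916)<.004)&(abs(u)<.01)&(v>.03)&(v<.104)
print('plate end v',np.percentile(v[b],[95,99,100]))
st=(u>-.03)&(u<-.006)&(Z>.165)&(Z<.24)&(v>0.1)&(v<.25); print('stop v',np.percentile(v[st],[0,2,5,95,100]))
cv2.imwrite('pics/side2.png',cv2.resize(im[130:260,150:280][:,:,::-1],None,fx=4.5,fy=4.5,interpolation=cv2.INTER_CUBIC))
```

```text
19.3 [0.56111745 0.03789836 0.15772895] [-3.83130602 -7.80930372  0.45874166]
plate end v [0.08877551 0.08914857 0.08923659]
stop v [0.1071277  0.10783415 0.11025135 0.13103987 0.13153042]
```

View pics/side2.png

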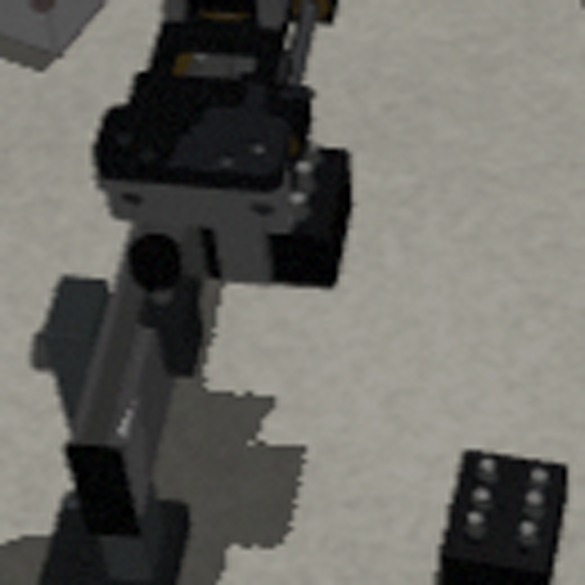

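The picture shows the plate (right of the knob at (155,260)) about 5 mm short of the stop. I'll creep on from here.

{"fn": "step_arm", "kwargs": {"commands": [[[0.04,0,0.0005,0,0],[0.04,0,0.001,0,0],[0.04,0,0.0015,0,0],[0.04,0,0.002,0,0],[0.04,0,0.0025,0,0],[0.04,0,0.003,0,0],[0.04,0,0.003,0,0]]]}}

```text
clock: 20.05
tool_pos: [0.5608, 0.0407, 0.1577]
orientation: [[-0.992, -0.125, 0.002], [-0.125, 0.992, -0.005], [-0.001, -0.005, -1.0]]
wrist_force: [-3.2, -7.9, 0.9]
finger_gap: 0.53
finger_force: 55.0
```

{"fn": "step_arm", "kwargs": {"commands": [[[0.04,0,0.0004,0,0],[0.04,0,0.0008,0,0],[0.04,0,0.001,0,0],[0.04,0,0.001,0,0]]]}}

```text
clock: 20.45
tool_pos: [0.5606, 0.0417, 0.1577]
orientation: [[-0.992, -0.125, 0.002], [-0.125, 0.992, -0.005], [-0.001, -0.005, -1.0]]
wrist_force: [-4.9, -8.4, 1.4]
finger_gap: 0.528
finger_force: 55.0
```

{"fn": "step_arm", "kwargs": {"commands": [[[0.04,0,0.0004,0,0],[0.04,0,0.0008,0,0],[0.04,0,0.001,0,0],[0.04,0,0.001,0,0]]]}}

```text
clock: 20.85
tool_pos: [0.5605, 0.0427, 0.1577]
orientation: [[-0.992, -0.125, 0.002], [-0.125, 0.992, -0.005], [-0.001, -0.005, -1.0]]
wrist_force: [-3.8, -8.0, 1.1]
finger_gap: 0.526
finger_force: 55.0
```

{"fn": "step_arm", "kwargs": {"commands": [[[0.04,0,0.0004,0,0],[0.04,0,0.0007,0,0],[0.04,0,0.0007,0,0]]]}}

```text
clock: 21.15
tool_pos: [0.5605, 0.0433, 0.1578]
orientation: [[-0.992, -0.125, 0.002], [-0.125, 0.992, -0.006], [-0.001, -0.006, -1.0]]
wrist_force: [-3.5, -8.7, 0.2]
finger_gap: 0.53
finger_force: 55.0
```

{"fn": "step_arm", "kwargs": {"commands": [[[0.04,0,0.0004,0,0],[0.04,0,0.0006,0,0],[0.04,0,0.0006,0,0]]]}}

```text
clock: 21.45
tool_pos: [0.5604, 0.0432, 0.1578]
orientation: [[-0.992, -0.125, 0.002], [-0.125, 0.992, -0.007], [-0.001, -0.007, -1.0]]
wrist_force: [-2.7, -9.8, 1.2]
finger_gap: 0.525
finger_force: 55.0
```

{"fn": "step_arm", "kwargs": {"commands": [[[0.04,0,0.0004,0,0],[0.04,0,0.0006,0,0],[0.04,0,0.0006,0,0]]]}}

```text
clock: 21.75
tool_pos: [0.5604, 0.0433, 0.1578]
orientation: [[-0.992, -0.125, 0.002], [-0.125, 0.992, -0.008], [-0.001, -0.008, -1.0]]
wrist_force: [-3.2, -12.6, 2.0]
finger_gap: 0.528
finger_force: 55.0
```

Contact: the TCP stopped at the expected spot and about 5 N rests on the stop. I'll relax the strain, then let go with a small opening and back off upward.

{"fn": "step_arm", "kwargs": {"commands": [[[0.04,0,-0.001,0,0],[0.04,0,-0.002,0,0],[0.04,0,-0.003,0,0],[0.04,0,-0.004,0,0],[0.04,0,-0.0045,0,0],[0.04,0,-0.0045,0,0],[0.04,0,-0.0045,0,0]]]}}

```text
clock: 22.45
tool_pos: [0.5604, 0.0433, 0.1576]
orientation: [[-0.992, -0.126, 0.001], [-0.126, 0.992, 0.0], [-0.001, -0.0, -1.0]]
wrist_force: [-3.5, -0.1, 2.4]
finger_gap: 0.529
finger_force: 55.0
```

{"fn": "step_arm", "kwargs": {"commands": [[[0.048,0,0,0,0],[0.05,0,0,0,0],[0.052,0,0,0,0],[0.054,0,0,0,0],[0.056,0,0,0,0],[0.06,0,0,0,0],[0.064,0,0,0,0],[0.066,0,0,0,0],[0.066,0,0,0,0],[0.066,0,0,0,0]]], "grip_force": 5}}

```text
clock: 23.45
tool_pos: [0.56, 0.0432, 0.1573]
orientation: [[-0.992, -0.126, 0.0], [-0.126, 0.992, 0.0], [-0.0, 0.0, -1.0]]
wrist_force: [0.0, 0.6, -1.4]
finger_gap: 0.698
finger_force: 0.0
```

{"fn": "step_arm", "kwargs": {"commands": [[[0.066,0,0,-0.003,0],[0.066,0,0,-0.008,0],[0.066,0,0,-0.016,0],[0.066,0,0,-0.026,0],[0.066,0,0,-0.038,0],[0.066,0,0,-0.052,0],[0.066,0,0,-0.068,0],[0.066,0,0,-0.084,0],[0.066,0.01,0,-0.1,0],[0.066,0.03,0,-0.11,0],[0.066,0.055,0,-0.12,0],[0.066,0.085,0,-0.13,0],[0.066,0.115,0,-0.13,0],[0.066,0.145,0,-0.13,0],[0.066,0.17,0,-0.13,0],[0.066,0.19,0,-0.13,0],[0.066,0.2,0,-0.13,0],[0.066,0.2,0,-0.13,0],[0.066,0.2,0,-0.13,0]]]}}

```text
clock: 25.35
tool_pos: [0.3625, 0.018, 0.2878]
orientation: [[-0.992, -0.126, 0.002], [-0.126, 0.992, -0.0], [-0.002, -0.0, -1.0]]
wrist_force: [0.4, 0.3, 0.6]
finger_gap: 0.7
finger_force: 0.0
```

Run:
```python
from h import *
print(ctrl.state()['tool_pos'],ctrl.state()['clock'])
yaw=np.radians(7.27);cc,ss=np.cos(yaw),np.sin(yaw)
for n,x0 in (('top',.5898),('side',.5889)):
    c,im,d=grab(n); W=pts(c,d); X,Y,Z=W[...,0],W[...,1],W[...,2]
    u=(X-x0)*cc+Y*ss; v=-(X-x0)*ss+Y*cc
    b=(abs(Z-.1916)<.003)&(u>-.005)&(u<.01)&(v>-.03)&(v<.103)
    r=(u<-.02)&(u>-.06)&(abs(v-.046)<.04)&(Z>.1)
    print(n,'block u,v',np.percentile(u[r],[1,99]),np.percentile(v[r],[1,99]),np.percentile(Z[r],[50]))
    f=(u>-.003)&(u<.009)&(Z>.18)&(Z<.2)
    for a in (-.05,-.025,0,.03,.06,.09): 
        g=f&(abs(v-a)<.008); print(a,np.percentile(Z[g],[50,95]).round(4) if g.any() else None,end=' ')
    st=(u>-.03)&(u<-.006)&(Z>.165)&(Z<.24)&(v>0.1)&(v<.25); print('stop v',np.percentile(v[st],[0,2,5,50,95,98,100]))
    kn=(Z>.203)&(u>-.03)&(u<.03)&(v>.05)&(v<.25); print('knob v',np.percentile(v[kn],[2,50,98]))
    if n=='top': cv2.imwrite('pics/end.png',cv2.resize(im[90:170,130:300][:,:,::-1],None,fx=4.5,fy=4.5,interpolation=cv2.INTER_CUBIC))
```

```text
[0.36250255 0.01796666 0.287837  ] 25.35
top block u,v [-0.05983103 -0.02027468] [0.02174262 0.07059985] [0.17638929]
-0.05 [0.1875 0.1899] -0.025 [0.187  0.1885] 0 [0.191  0.1932] 0.03 [0.1906 0.1927] 0.06 [0.1908 0.1927] 0.09 [0.1914 0.193 ] stop v [0.10608804 0.10623691 0.10668782 0.11728659 0.12804072 0.12866914
 0.13002569]
knob v [0.10906872 0.11790684 0.12672567]
side block u,v [-0.05965719 -0.02042944] [0.02364281 0.0732621 ] [0.17628415]
-0.05 [0.1873 0.1892] -0.025 [0.1886 0.1901] 0 [0.192  0.1932] 0.03 [0.1918 0.1932] 0.06 [0.1918 0.1938] 0.09 [0.1924 0.194 ] stop v [0.10738028 0.10815598 0.10976736 0.12323593 0.13094274 0.13130594
 0.13191648]
knob v [0.11080506 0.12193981 0.12912375]
```

View pics/end.png

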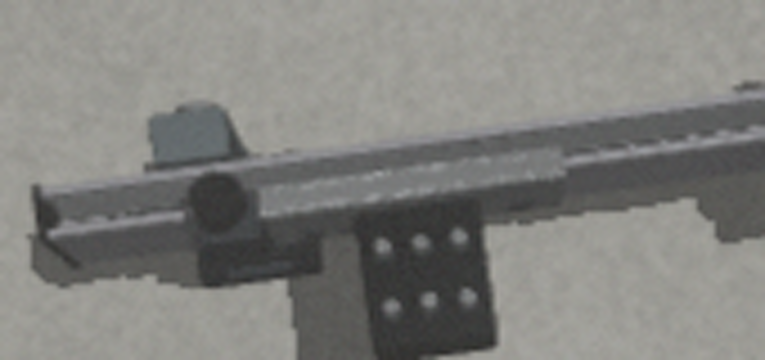

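The bridge sits level on the lip from (250,205) to (565,170) and its left end touches the stop at (225,205). The stop's position has not changed.

```bash
python3 -c "
from station import ctrl; print(ctrl.job_done())"
```

```text
the job is handed in; nothing more can be done
None
```

The bit holder is hooked on the rail, pressed fully home at about 10 N, slid along until it just touched the end stop and let go; the stop did not move, and the job was handed in at about 25 s.

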